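# Release a terminal strip from its sprung hold-down clamp

### The job

The long eight-way terminal strip is held down on its rail by a sprung clamp; a second, equal clamp beside it holds a short four-way strip. Swing the arm of the long strip's clamp up past its tipping point so that it stays open by itself while the strip still lies on its rail, then take the long strip out and lay it flat, screws up, on the floor of the black tray. Leave that clamp open.

Things in the scene. Friction and masses are not known exactly. Their poses are not given: they have to be found in the camera images.
- clamp_arm (a joint): Angle of the steel arm of the clamp that holds the long strip: 0 closed, arm level, its rubber pad resting on the strip; grows as the arm swings up about a level hinge. A spring pulls it shut below about 1.15 rad and open above that, up to a stop at 1.9 rad, leaning back past upright, where it stays. Lifting it at the grip takes 3 to 6 N.
- clamp_handle (a point): Centre of the black rubber grip at that arm's free end, on the robot's side: 44 mm along the arm, 18 mm wide and high, both sides free, 85 mm above the bench when closed. Axes when closed (they turn with the arm): x level along the arm to the hinge, y across the 18 mm, parallel to the hinge, z up. The hinge axis is 150 mm along x, so the grip moves on a 150 mm circle, up and away from the robot.
- strip_centre (a point): Centre of the long pale eight-way terminal strip: lower 10 mm a plate 26 x 104 mm, on it eight 22 mm wide screw blocks, 23 mm high in all, about 0.08 kg. Axes: x across the width, y along the length, z up. Lies loose under the pad on a 20 mm wide rail, its underside 40 mm above the bench, between low end stops; long sides free down to the clamp's base, 12 mm above the bench.
- tray_floor (a point): Centre of the inner floor of the open black steel tray, fixed to the bench: 103 mm wide, 203 mm long outside, walls 2 mm thick, rim 42 mm and floor 2 mm above the bench. Axes: x across the width, y along the length, z up. The strip lies flat in it only roughly lengthways.

How it is judged:
By the outcome, as a careful person would: the job done as asked, in the order asked, and still so for the second after the job is handed in, with the robot touching nothing.
It also fails if it takes over 54 s, if anything falls off the work surface, if the arm or the gripper's body presses on something with over 40 N, if the wrist force passes 120 N, or if a joint passes its speed limit or range.

### The arm

A 6-joint arm with a two-finger parallel gripper is mounted at the origin on a cart in front of the work surface, level with it; the furniture and walls round the work are solid. World frame = base frame: x ahead of the robot, y to its left, z up, the work surface at z = 0. Lengths are in m, angles in rad, forces in N, time in s.
With the tool pointing down it reaches from about 0.35 to 0.975 m from the base axis. Payload 4.9 kg.
Tool frame: the origin (TCP) lies at the very end of the fingers, on their centre line; the grasp point (between the pads) lies 19 mm behind it (manip.grasp_offset is the distance from the TCP to the grasp point, in m); z points along the fingers, y is the line along which they close (so a half turn about z gives the same grasp; the last joint's range is limited). The gripper opens to 85 mm and grips with 20 to 120 N. Pads are 22 mm wide; open, the fingers measure 114 mm over their backs; the gripper's body (76 mm by 85 mm) begins 54 mm behind the grasp point. The pads swing forward as they close: fully open they stand 13 mm farther back than shut.
Start: joints at [1.064, 0.053, 1.613, -0, 1.476, -0.119], TCP at [0.236, 0.579, 0.231] pointing down, gripper open.
Joint ranges: [-3.01, 3.01], [-1.01, 2.22], [0.06, 2.58], [-1.02, 4.17], [0.09, 2.62], [-3.14, 3.14]. Speed limits (rad/s): [2.57, 2.57, 3.14, 3.14, 3.14, 3.14].

### API

Orientations are given as a unit quaternion [w, x, y, z].
In Python, from plant import manip, eyes, job_done, models gives the robot as it stands.
- The arm moves only by the tool servo_tool, never from a script. Its argument "motion" is one flat list of numbers, 5 for each row, row after row: the opening, from -1 (shut) to 1 (fully open), then the shift along the tool's x, y, z normalised to -1 to 1, where 1 is 120 mm, then the turn about the tool's z normalised to -1 to 1, where 1 is 45 degrees. A call has 1 to 5 rows; each row is the pose to reach, as a shift and turn from the pose commanded when the call began, along the tool's axes at that moment; what a row does not reach only later rows make up. A row lasts 1/8 s, in which the tool goes at most 62.5 mm and 10.7 degrees, less where a joint would pass 70% of its speed; a pose out of reach is approached as far as the arm can. A call with a number of a shift or a turn outside -1 to 1 is refused whole. A call with a gripper value outside its range is refused whole. The fingers move at their own pace and stop on an object; the grip force is fixed at half the most. Time passes only in rows, so rows that repeat a pose let the fingers close. It gives the time, the measured TCP pose, the force, the opening and the grip force at its end, in the units of the state.
- manip.state(): the state, without advancing time (a new reading comes with each control period).
- eyes.grab_frame(name): name is "scene" or "top" or "wrist"; returns (picture, depth): 420x560x3 uint8, red, green, blue; 420x560 float32, m along the optical axis (not along the pixel's ray), 0 where there is no reading.
- eyes.camera_params(name): a dict with "fov_y" (degrees; the focal length in pixels is half the picture's height over the tangent of half this angle, whatever the lens; pixels are square), "cx", "cy" (the principal point, pixels), "D" ([k1, k2, p1, p2, k3] as OpenCV has them; the pictures are not rectified), "pose" (4x4, takes a point from camera to world coordinates); the wrist camera has in their place "T_tool_cam" (4x4, takes a point from camera to tool coordinates, whose origin is the TCP and whose axes are the flange's). Camera axes: x right, y up, looking along -z (the intrinsics and any distortion apply to the point x, -y, -z); pixel columns grow to the right and rows downward; lengths in m; the calibration is good to about 2 mm. A picture is of the moment at which its call begins: read the wrist's pose just before it. camera_params takes no time and is no camera call.
- job_done(): hands the job in; it is judged then, once.
Trained networks look in the newest picture that a camera, given by its name, has taken for a name from the list of things; names that differ only in an ending like _2 or _b are one class to them, and where a whole thing is asked for, a point or a joint stands for the part that bears it (a point fixed in the world has none). Each returns a list of dicts, best first, with "p" (0 to 1); they miss things now and then, are a little off and sometimes report something else, mostly with a low value. They report only what shows in the picture. A call takes as long as a camera call.
- models.regions_of(camera, label): "mask" (420x560 bool, what is visible of it) and "pixel" ([column, row] in pixels, amid what is visible of it).
The state is a dict: "time": time; "joint_pos": joint angles; "joint_vel": joint speeds; "joint_efforts": joint torques, N m; "tool_pos": TCP position; "tool_rot": TCP orientation; "contact_force": force on the tool from outside, world axes, zero at the start; "ft_torque": the same for the moment, N m; "gripper_width": opening from 0.0 (shut) to 1.0 (fully open); "grasp_force": force on a finger pad.
Only numpy, scipy, OpenCV 4.12 (cv2) and the standard library are available. Lean on these libraries where they do the work, as an engineer would, in place of code of your own. Each camera call takes 0.05 s, during which the arm holds its last target. There are 200 camera calls.

## Working session

There is one attempt and no reset: what is moved stays moved. The work goes in short steps, Python scripts to look and compute and a tool call to move; the robot and the scene stay as the last step left them, time stands still between calls to the robot, and variables do not carry over. Pictures are saved under pics/ and viewed, at most 10 in all, crops included, and the job is handed in when it is done.

Besides the shell and the picture viewer there is one more tool, called after ">>>" as name(argument=value, ...) on one line, values as JSON. servo_tool: Moves the arm, as the interface text tells. Its arguments: {"type":"object","properties":{"motion":{"type":"array","items":{"type":"number","minimum":-1,"maximum":1}}},"required":["motion"]}

```bash
mkdir -p pics
cat > h.py <<'E'
import numpy as np, cv2
from plant import manip, eyes, job_done, models
from scipy.spatial.transform import Rotation as R
def T_of(s):
    q=s["tool_rot"]; T=np.eye(4); T[:3,:3]=R.from_quat([q[1],q[2],q[3],q[0]]).as_matrix(); T[:3,3]=s["tool_pos"]; return T
def cloud(name, d, s=None):
    p=eyes.camera_params(name); f=210/np.tan(np.radians(p["fov_y"])/2)
    K=np.array([[f,0,p["cx"]],[0,f,p["cy"]],[0,0,1]])
    u,v=np.meshgrid(np.arange(560.),np.arange(420.))
    n=cv2.undistortPoints(np.stack([u,v],-1).reshape(-1,1,2),K,np.array(p["D"],float)).reshape(420,560,2)
    P=np.stack([n[...,0]*d,-n[...,1]*d,-d,np.ones_like(d)],-1)
    M=np.array(p["pose"]) if "pose" in p else T_of(s)@np.array(p["T_tool_cam"])
    return (P@M.T)[...,:3]
def look(name):
    s=manip.state(); im,d=eyes.grab_frame(name); return im,d,cloud(name,d,s)
def save(im,fn): cv2.imwrite("pics/"+fn,im[...,::-1])
E
python3 - <<'E'
from h import *
ims=[]
for c in("scene","top"):
    im,d,P=look(c); ims.append(im)
    np.savez(f"{c}.npz",im=im,P=P,d=d)
    for l in("clamp_handle","clamp_arm","strip_centre","tray_floor"):
        for r in models.regions_of(c,l)[:3]:
            m=r["mask"]&(d>0); print(c,l,round(r["p"],2),np.round(r["pixel"]),m.sum(),np.round(np.median(P[m],0),3), np.round(P[m].min(0),3),np.round(P[m].max(0),3))
save(ims[0],"s1.png");save(ims[1],"t1.png")
s=manip.state();print(s)
E
```

```text
scene clamp_handle 0.71 [338. 276.] 744 [ 0.539 -0.238  0.091] [ 0.451 -0.27  -0.004] [ 0.628 -0.16   0.104]
scene clamp_arm 0.96 [338. 274.] 803 [ 0.541 -0.238  0.09 ] [ 0.451 -0.27  -0.004] [ 0.652 -0.154  0.104]
scene strip_centre 0.61 [333. 281.] 532 [ 0.529 -0.241  0.055] [ 0.483 -0.263  0.034] [ 0.584 -0.217  0.079]
scene tray_floor 0.93 [221. 170.] 2646 [0.573 0.276 0.012] [ 0.466  0.202 -0.006] [0.706 0.37  0.045]
scene tray_floor 0.29 [337. 274.] 792 [ 0.539 -0.237  0.09 ] [ 0.451 -0.268 -0.004] [ 0.652 -0.156  0.104]
top clamp_handle 0.92 [378. 222.] 537 [ 0.546 -0.237  0.091] [ 0.454 -0.272  0.003] [ 0.63  -0.208  0.102]
top clamp_arm 0.65 [376. 212.] 530 [ 0.552 -0.238  0.091] [ 0.454 -0.272  0.007] [ 0.631 -0.208  0.102]
top strip_centre 0.63 [371. 224.] 104 [ 0.53  -0.226  0.057] [ 0.494 -0.24   0.043] [ 0.584 -0.214  0.067]
top tray_floor 0.56 [184. 208.] 3235 [0.574 0.267 0.002] [ 0.467  0.203 -0.009] [0.676 0.33  0.047]
{'time': 0.5, 'joint_pos': array([ 1.06398271e+00,  5.27180674e-02,  1.61294127e+00,  3.88963049e-05,
        1.47598295e+00, -1.19004794e-01]), 'joint_vel': array([-0.00062925, -0.00046613,  0.00056824, -0.00015482,  0.00375362,
        0.00035695]), 'joint_efforts': array([-1.99385777e-04, -3.93216383e+01, -3.70026827e+01, -1.20738532e-04,
        1.33566140e-03, -1.87758012e-06]), 'tool_pos': array([0.23632787, 0.57856363, 0.23126768]), 'tool_rot': array([-2.60598223e-05,  1.92693402e-01,  9.81259014e-01, -1.76515989e-05]), 'contact_force': array([-0.12185955, -1.00439087, -0.02855855]), 'ft_torque': array([0.03564905, 0.04353009, 0.00995614]), 'grasp_force': 0.0, 'gripper_width': 0.9989050904892266}
```

View pics/s1.png

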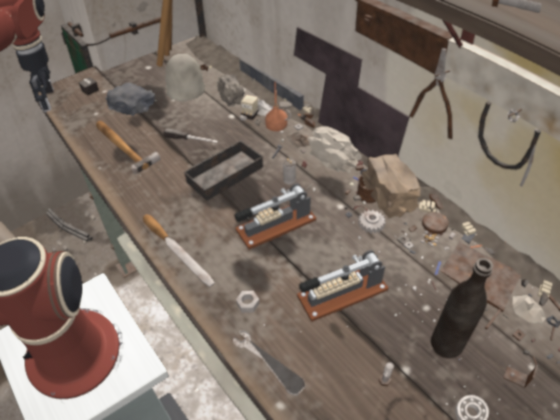

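View pics/t1.png

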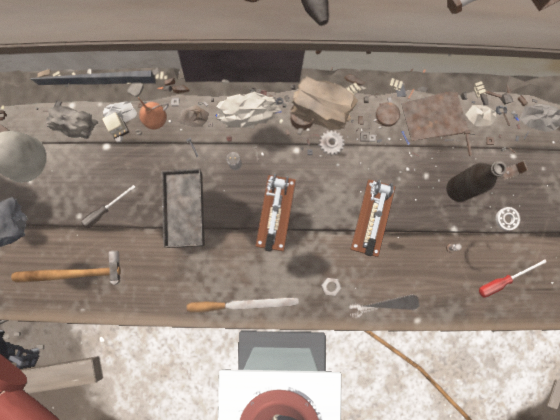

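The first picture shows two clamps: the long strip's at (340,285) and the short strip's at (275,215), with the tray at (222,170). In the top view the long strip's clamp is at (373,218), its grip at (371,240), and the tray is at (184,208). Next I'll get their exact positions.

Run:
```python
from h import *
for c in("scene","top"):
    z=np.load(c+".npz");P=z["P"];im=z["im"].astype(int)
    box=(P[...,0]>.42)&(P[...,0]<.70)&(P[...,1]>-.33)&(P[...,1]<-.15)
    a=box&(P[...,2]>.078); Q=P[a]; X=Q[Q[:,0]<.6]
    k=np.polyfit(X[:,0],X[:,1],1); yaw=np.arctan(k[0]); print(c,"yaw",yaw,k, len(X))
    base=box&(P[...,2]>.004)&(P[...,2]<.03)
    rc=cv2.minAreaRect(P[base][:,:2].astype(np.float32)*1000); print("base rect",rc)
    br=im.sum(-1); e=np.array([np.cos(yaw),np.sin(yaw)]); n=np.array([-e[1],e[0]])
    o=np.array([.54,np.polyval(k,.54)])
    for nm,m in(("grip(dark)",a&(br<170)&(P[...,0]<.54)),("strip",box&(P[...,2]>.04)&(P[...,2]<.072)&(br>330)),("all>.11",box&(P[...,2]>.03))):
        q=P[m]; 
        if len(q)<3: print(nm,len(q)); continue
        t=(q[:,:2]-o)@e; w=(q[:,:2]-o)@n
        print(nm,len(q),"along",np.round(np.percentile(t,[1,5,50,95,99]),3),"across",np.round(np.percentile(w,[1,5,50,95,99]),3),"z",np.round(np.percentile(q[:,2],[1,50,99]),3))
    print("o",o)
    tb=(P[...,0]>.42)&(P[...,0]<.72)&(P[...,1]>.15)&(P[...,1]<.40)&(P[...,2]>.02)&(P[...,2]<.06)
    print("tray",tb.sum(),cv2.minAreaRect(P[tb][:,:2].astype(np.float32)*1000))
z=np.load("top.npz")["im"]; y=np.load("scene.npz")["im"]
save(np.hstack([cv2.resize(z[165:265,330:420],(396,440),interpolation=2),cv2.resize(y[240:330,290:395],(400,440),interpolation=2)]),"c1.png")
```

```text
scene yaw -0.2085971180116113 [-0.21167627 -0.12331954] 613
base rect ((553.397216796875, -233.7861328125), (166.89852905273438, 263.6988220214844), 89.9425277709961)
grip(dark) 138 along [-0.09  -0.089 -0.07  -0.055 -0.052] across [-0.007 -0.006 -0.002  0.006  0.009] z [0.082 0.092 0.096]
strip 602 along [-0.063 -0.058 -0.009  0.052  0.077] across [-0.014 -0.013 -0.007  0.008  0.017] z [0.041 0.054 0.071]
all>.11 1882 along [-0.089 -0.074  0.012  0.09   0.102] across [-0.023 -0.022 -0.005  0.013  0.022] z [0.031 0.071 0.099]
o [ 0.54       -0.23762472]
tray 988 ((571.2096557617188, 262.914794921875), (206.76600646972656, 112.51779174804688), 4.248396396636963)
top yaw -0.21416500679467487 [-0.21750056 -0.11761462] 390
base rect ((559.6461791992188, -239.95089721679688), (177.99363708496094, 278.167236328125), 89.3896484375)
grip(dark) 1
strip 280 along [-0.059 -0.049  0.014  0.104  0.109] across [-0.022 -0.015  0.008  0.022  0.025] z [0.042 0.054 0.071]
all>.11 925 along [-0.086 -0.074  0.025  0.094  0.106] across [-0.023 -0.02   0.002  0.018  0.024] z [0.037 0.088 0.101]
o [ 0.54       -0.23506492]
tray 566 ((572.7452392578125, 261.8585510253906), (205.03843688964844, 105.36117553710938), 4.2799458503723145)
```

View pics/c1.png

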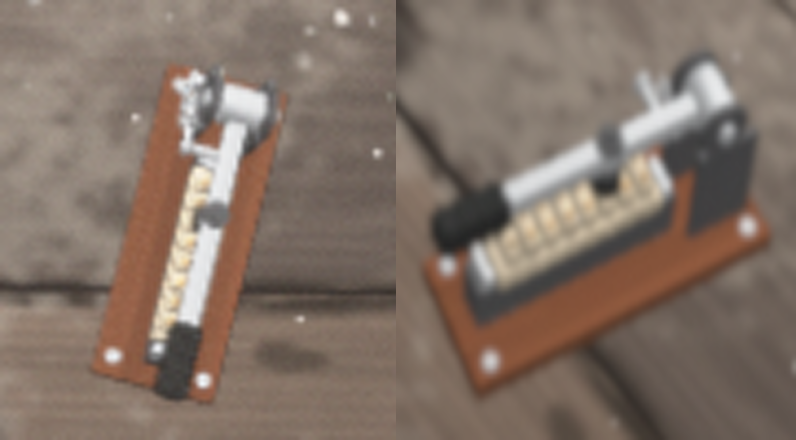

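The crops show the grip at the front end, over the near end of the strip. The hinge is at the rear and the clamp is yawed about -0.21 rad. I'm moving there now.

>>> servo_tool(motion=[1, -1, -1, 0, 0, 1, -1, -1, 0, 0, 1, -1, -1, 0, 0])

```text
time: 0.88
tool_pos: [0.3026, 0.4202, 0.2314]
tool_rot: [0.0, 0.193, 0.981, 0.0]
contact_force: [1.0, 0.1, 0.4]
gripper_width: 0.999
grasp_force: 0.0
```

>>> servo_tool(motion=[1, -1, -1, 0, 0, 1, -1, -1, 0, 0, 1, -1, -1, 0, 0])

```text
time: 1.25
tool_pos: [0.3684, 0.2636, 0.2316]
tool_rot: [0.001, 0.193, 0.981, 0.0]
contact_force: [1.5, 0.2, 0.8]
gripper_width: 1.001
grasp_force: 0.0
```

>>> servo_tool(motion=[1, -1, -1, 0, 0, 1, -1, -1, 0, 0, 1, -1, -1, 0, 0])

```text
time: 1.62
tool_pos: [0.4341, 0.1069, 0.2317]
tool_rot: [0.001, 0.193, 0.981, 0.0]
contact_force: [-0.1, 0.7, -0.7]
gripper_width: 0.999
grasp_force: 0.0
```

>>> servo_tool(motion=[1, -1, -1, 0, 0, 1, -1, -1, 0, 0, 1, -1, -1, 0, 0])

```text
time: 2.0
tool_pos: [0.4998, -0.0498, 0.2316]
tool_rot: [0.0, 0.194, 0.981, -0.0]
contact_force: [0.6, 0.1, 0.6]
gripper_width: 1.001
grasp_force: 0.0
```

>>> servo_tool(motion=[1, -0.28, -1, 0, -0.227, 1, -0.28, -1, 0, -0.227, 1, -0.28, -1, 0, -0.227])

```text
time: 2.38
tool_pos: [0.4843, -0.1744, 0.2314]
tool_rot: [0.0, 0.107, 0.994, -0.0]
contact_force: [-0.3, 0.1, 0.2]
gripper_width: 0.999
grasp_force: 0.0
```

Run:
```python
from h import *
s=manip.state(); T=T_of(s); print(np.round(T,3))
im,d,P=look("wrist"); save(im,"w1.png")
br=im.astype(int).sum(-1)
box=(P[...,0]>.40)&(P[...,0]<.70)&(P[...,1]>-.33)&(P[...,1]<-.15)
a=box&(P[...,2]>.08)&(P[...,2]<.12);X=P[a];X=X[X[:,0]<.6]
print(a.sum())
if len(X)>20:
  k=np.polyfit(X[:,0],X[:,1],1); print(k,np.arctan(k[0]),X.min(0),X.max(0))
  for x in np.arange(.44,.6,.01):
    q=X[abs(X[:,0]-x)<.004]
    if len(q): print(round(x,2),np.round([q[:,1].min(),q[:,1].max(),q[:,2].max()],3))
for l in("clamp_handle","strip_centre"):
  for r in models.regions_of("wrist",l)[:2]: 
    m=r["mask"]&(d>0);print(l,r["p"],r["pixel"],np.round(np.median(P[m],0),3), np.round(P[m].min(0),3),np.round(P[m].max(0),3))
```

```text
[[-0.977  0.213 -0.     0.484]
 [ 0.213  0.977 -0.001 -0.174]
 [-0.    -0.001 -1.     0.231]
 [ 0.     0.     0.     1.   ]]
2892
[-0.21612278 -0.11738872] -0.21284908471344302 [ 0.45365376 -0.25682174  0.08007824] [ 0.59992254 -0.20733153  0.10284593]
0.45 [-0.222 -0.219  0.091]
0.46 [-0.226 -0.207  0.096]
0.47 [-0.229 -0.209  0.097]
0.48 [-0.23  -0.211  0.097]
0.49 [-0.233 -0.214  0.096]
0.5 [-0.233 -0.217  0.094]
0.51 [-0.236 -0.222  0.093]
0.52 [-0.237 -0.225  0.093]
0.53 [-0.24  -0.227  0.093]
0.54 [-0.243 -0.23   0.093]
0.55 [-0.247 -0.233  0.098]
0.56 [-0.249 -0.233  0.103]
0.57 [-0.251 -0.238  0.097]
0.58 [-0.253 -0.24   0.093]
0.59 [-0.255 -0.223  0.093]
clamp_handle 0.66 [229.1, 256.0] [ 0.536 -0.234  0.092] [ 0.454 -0.269  0.013] [ 0.639 -0.207  0.103]
strip_centre 0.69 [243.3, 240.3] [ 0.537 -0.227  0.059] [ 0.491 -0.243  0.041] [ 0.592 -0.212  0.066]
```

View pics/w1.png

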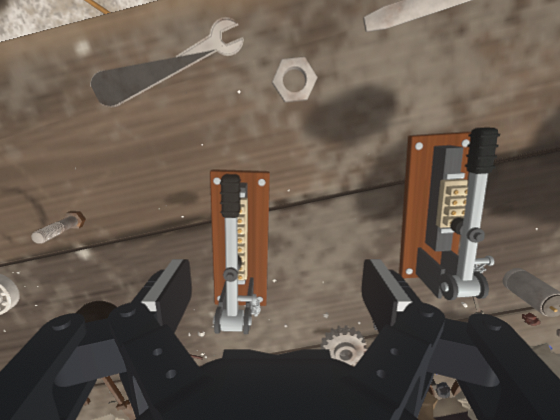

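Wrist view: the long strip's grip is at (231,195), about (0.475, -0.219), and its hinge is at (235,318). I'm going down over the grip.

>>> servo_tool(motion=[1, 0.02, -0.385, 0.3, 0, 1, 0.02, -0.385, 0.8, 0, 1, 0.02, -0.385, 1, 0, 1, 0.02, -0.385, 1, 0])

```text
time: 3.02
tool_pos: [0.4717, -0.2132, 0.1087]
tool_rot: [-0.002, 0.103, 0.995, 0.001]
contact_force: [0.7, -0.9, -0.0]
gripper_width: 1.0
grasp_force: 0.0
```

>>> servo_tool(motion=[1, 0, 0, 0.33, 0, 1, 0, 0, 0.33, 0, 0, 0, 0, 0.33, 0, -1, 0, 0, 0.33, 0, -1, 0, 0, 0.33, 0])

```text
time: 3.65
tool_pos: [0.4738, -0.2162, 0.0732]
tool_rot: [0.001, 0.105, 0.995, -0.001]
contact_force: [0.1, -0.9, -0.3]
gripper_width: 0.374
grasp_force: 0.0
```

>>> servo_tool(motion=[-1, 0, 0, 0, 0, -1, 0, 0, 0, 0, -1, 0, 0, 0, 0])

```text
time: 4.03
tool_pos: [0.4729, -0.2196, 0.0734]
tool_rot: [0.0, 0.106, 0.994, -0.004]
contact_force: [-4.2, -10.2, 1.8]
gripper_width: 0.198
grasp_force: 58.3
```

>>> servo_tool(motion=[-1, -0.012, 0, -0.126, 0, -1, -0.037, 0, -0.251, 0, -1, -0.074, 0, -0.372, 0, -1, -0.122, 0, -0.488, 0])

```text
time: 4.53
tool_pos: [0.4853, -0.2226, 0.1295]
tool_rot: [-0.002, 0.106, 0.994, -0.004]
contact_force: [-3.1, -14.5, -8.6]
gripper_width: 0.199
grasp_force: 58.7
```

>>> servo_tool(motion=[-1, -0.132, -0.01, -0.217, 0, -1, -0.303, -0.02, -0.402, 0, -1, -0.509, -0.02, -0.551, 0, -1, -0.739, -0.02, -0.655, 0, -1, -0.987, -0.02, -0.712, 0])

```text
time: 5.15
tool_pos: [0.6005, -0.2512, 0.2162]
tool_rot: [-0.003, 0.106, 0.994, -0.005]
contact_force: [-5.3, -16.7, -4.6]
gripper_width: 0.187
grasp_force: 58.5
```

Run:
```python
from h import *
s=manip.state();print(s["tool_pos"],s["contact_force"],s["gripper_width"],s["grasp_force"])
im,d=eyes.grab_frame("scene"); save(cv2.resize(im[180:350,240:440],(700,595),interpolation=2),"s2.png")
```

```text
[ 0.60048122 -0.25121922  0.21622551] [ -5.31648667 -16.70404605  -4.62856556] 0.18702105860529888 58.54363526101224
```

View pics/s2.png

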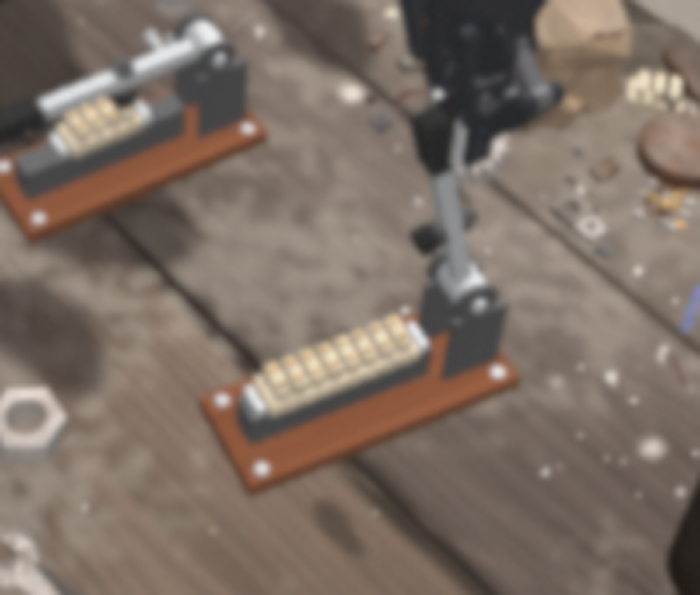

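Pic: arm near upright, strip still on its rail at (340,365). Releasing.

>>> servo_tool(motion=[1, 0, 0, 0, 0, 1, 0, 0, 0, 0, 1, 0, 0, 0, 0, 1, 0.2, 0, 0, 0, 1, 0.5, 0, -0.1, 0])

```text
time: 5.82
tool_pos: [0.5429, -0.2325, 0.2266]
tool_rot: [-0.001, 0.104, 0.995, 0.001]
contact_force: [-0.2, 0.3, 1.4]
gripper_width: 1.002
grasp_force: 0.0
```

>>> servo_tool(motion=[1, 0.3, 0, -0.1, 0, 1, 0.5, 0, -0.1, 0, 1, 0.5, 0, -0.1, 0])

```text
time: 6.2
tool_pos: [0.4845, -0.2203, 0.2402]
tool_rot: [0.001, 0.105, 0.995, -0.0]
contact_force: [0.5, -0.2, -0.4]
gripper_width: 1.002
grasp_force: 0.0
```

Run:
```python
from h import *
s=manip.state();print(np.round(T_of(s),3))
im,d=eyes.grab_frame("scene")
P=cloud("scene",d)
im2,d2,P2=look("wrist"); im3,d3,P3=look("top")
for n,i,dd,Q in(("scene",im,d,P),("wrist",im2,d2,P2),("top",im3,d3,P3)):
  for r in models.regions_of(n,"strip_centre")[:2]:
    m=r["mask"]&(dd>0)&(Q[...,2]>.048)&(Q[...,2]<.075); print(n,round(r["p"],2),np.round(r["pixel"]),m.sum(),np.round(np.median(Q[m],0),3),cv2.minAreaRect(Q[m][:,:2].astype(np.float32)*1000))
save(np.hstack([cv2.resize(im[180:350,240:440],(400,340),interpolation=2),cv2.resize(im2,(400,340))]),"s3.png")
```

```text
[[-0.978  0.208  0.001  0.485]
 [ 0.208  0.978 -0.001 -0.22 ]
 [-0.001 -0.    -1.     0.24 ]
 [ 0.     0.     0.     1.   ]]
scene 0.69 [334. 281.] 483 [ 0.53  -0.239  0.059] ((533.4093017578125, -236.74876403808594), (25.619291305541992, 101.33000183105469), 75.92997741699219)
wrist 0.92 [276. 228.] 1708 [ 0.532 -0.235  0.061] ((538.5517578125, -236.39891052246094), (25.996780395507812, 103.1158447265625), 75.79682922363281)
top 0.46 [371. 216.] 65 [ 0.561 -0.233  0.057] ((562.0888061523438, -234.03013610839844), (9.008447647094727, 57.04756546020508), 75.7369384765625)
top 0.38 [394. 170.] 0 [nan nan nan] ((0.0, 0.0), (0.0, 0.0), 0.0)
  return _methods._mean(a, axis=axis, dtype=dtype,
  ret = um.true_divide(
```

View pics/s3.png

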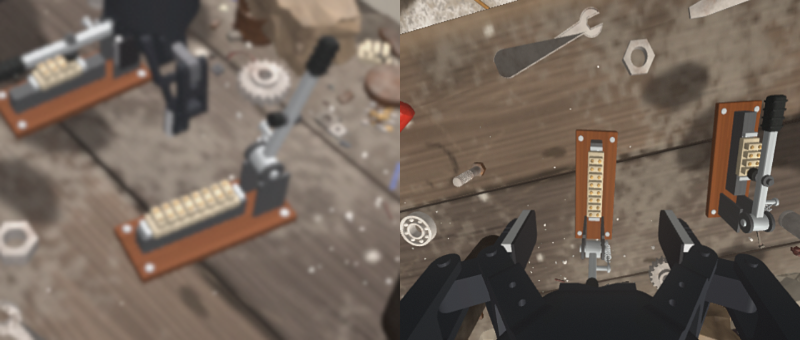

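Pic: the clamp stays open by itself and the strip is still on its rail. In the wrist half the strip is at (595,185). Grasping the strip next.

>>> servo_tool(motion=[1, -0.414, -0.042, 0, 0.045, 1, -0.414, -0.042, 0.4, 0.045, 1, -0.414, -0.042, 0.9, 0.045, 1, -0.414, -0.042, 1, 0.045, 1, -0.414, -0.042, 1, 0.045])

```text
time: 7.12
tool_pos: [0.5329, -0.2361, 0.1197]
tool_rot: [-0.0, 0.122, 0.993, 0.0]
contact_force: [0.7, -0.5, 0.6]
gripper_width: 1.002
grasp_force: 0.0
```

>>> servo_tool(motion=[1, 0, 0, 0.3, 0, 1, 0, 0, 0.5, 0, 1, 0, 0, 0.65, 0, 1, 0, 0, 0.78, 0, 1, 0, 0, 0.78, 0])

```text
time: 7.75
tool_pos: [0.5326, -0.236, 0.0257]
tool_rot: [-0.0, 0.122, 0.993, 0.0]
contact_force: [-0.4, -0.8, 0.3]
gripper_width: 1.002
grasp_force: 0.0
```

>>> servo_tool(motion=[0, 0, 0, 0, 0, -0.2, 0, 0, 0, 0, -1, 0, 0, 0, 0, -1, 0, 0, 0, 0, -1, 0, 0, 0, 0])

```text
time: 8.38
tool_pos: [0.5333, -0.2364, 0.0269]
tool_rot: [0.001, 0.122, 0.993, -0.0]
contact_force: [0.1, 0.3, 2.9]
gripper_width: 0.291
grasp_force: 59.3
```

>>> servo_tool(motion=[-1, 0, 0, -0.1, 0, -1, 0, 0, -0.25, 0, -1, 0, 0, -0.5, 0, -1, 0, 0, -0.8, 0, -1, 0, 0, -1, 0])

```text
time: 9.0
tool_pos: [0.5335, -0.2365, 0.1495]
tool_rot: [0.002, 0.122, 0.993, -0.001]
contact_force: [-0.3, 0.2, -1.5]
gripper_width: 0.288
grasp_force: 59.0
```

Run:
```python
from h import *
s=manip.state();print(s["tool_pos"],s["contact_force"],s["gripper_width"],s["grasp_force"])
im,d=eyes.grab_frame("scene");im2,d2,P2=look("wrist")
for r in models.regions_of("wrist","strip_centre")[:1]:
    m=r["mask"]&(d2>0); print(r["p"],np.round(np.median(P2[m],0),3),np.round(P2[m].min(0),3),np.round(P2[m].max(0),3),cv2.minAreaRect(P2[m][:,:2].astype(np.float32)*1000))
save(np.hstack([cv2.resize(im[180:350,240:440],(400,340),interpolation=2),cv2.resize(im2,(400,340))]),"s4.png")
```

```text
[ 0.53350763 -0.23652578  0.149475  ] [-0.30742601  0.16108605 -1.50944716] 0.28766169078739895 58.97051453590393
0.62 [ 0.52  -0.234  0.187] [ 0.487 -0.318  0.   ] [ 0.721 -0.207  0.228] ((609.2787475585938, -257.4471435546875), (62.46113967895508, 247.19720458984375), 75.31697082519531)
```

View pics/s4.png

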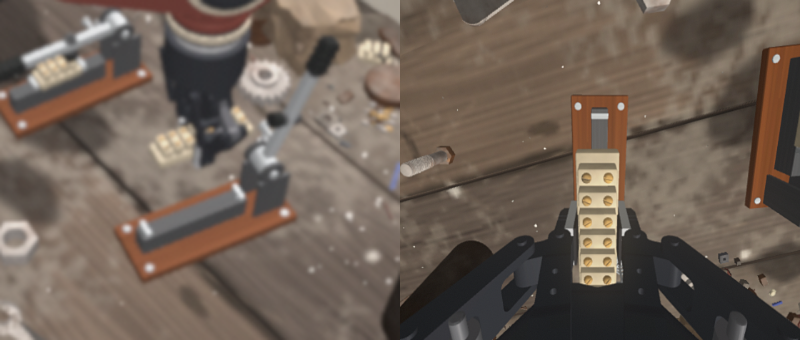

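Pic: the strip is lifted level in the fingers and the clamp stays open. The fingers reach 13 mm below the strip, so I'll set it back on the rail and grip it higher. That lets me lay it on the tray floor rather than drop it.

>>> servo_tool(motion=[-1, 0, 0, 0.4, 0, -1, 0, 0, 0.7, 0, -1, 0, 0, 0.9, 0, -1, 0, 0, 0.985, 0, -1, 0, 0, 0.985, 0])

```text
time: 9.78
tool_pos: [0.5324, -0.236, 0.0281]
tool_rot: [-0.001, 0.122, 0.993, 0.0]
contact_force: [-4.1, 1.2, 6.8]
gripper_width: 0.292
grasp_force: 62.2
```

>>> servo_tool(motion=[-1, 0, 0, 0, 0, -0.1, 0, 0, 0, 0, -0.1, 0, 0, 0, 0, -0.1, 0, 0, -0.04, 0, -0.1, 0, 0, -0.08, 0])

```text
time: 10.4
tool_pos: [0.5328, -0.2361, 0.0377]
tool_rot: [-0.0, 0.122, 0.993, 0.0]
contact_force: [0.2, 0.7, 0.1]
gripper_width: 0.453
grasp_force: 0.0
```

>>> servo_tool(motion=[-0.1, 0, 0, 0, 0, -1, 0, 0, 0, 0, -1, 0, 0, 0, 0, -1, 0, 0, 0, 0, -1, 0, 0, 0, 0])

```text
time: 11.02
tool_pos: [0.5332, -0.2363, 0.038]
tool_rot: [0.0, 0.122, 0.993, -0.0]
contact_force: [-0.7, 0.3, 5.4]
gripper_width: 0.281
grasp_force: 61.1
```

>>> servo_tool(motion=[-1, 0, 0, -0.1, 0, -1, 0, 0, -0.25, 0, -1, 0, 0, -0.5, 0, -1, 0, 0, -0.8, 0, -1, 0, 0, -1, 0])

```text
time: 11.65
tool_pos: [0.5333, -0.2364, 0.1606]
tool_rot: [0.001, 0.122, 0.993, -0.001]
contact_force: [-0.9, 0.5, -1.4]
gripper_width: 0.284
grasp_force: 60.4
```

Run:
```python
from h import *
s=manip.state();print(np.round(T_of(s),3),s["contact_force"],s["gripper_width"],s["grasp_force"])
im,d=eyes.grab_frame("scene");im2,d2,P2=look("wrist")
save(np.hstack([cv2.resize(im[180:350,240:440],(400,340),interpolation=2),cv2.resize(im2,(400,340))]),"s5.png")
```

```text
[[-0.97   0.242  0.002  0.533]
 [ 0.242  0.97  -0.001 -0.236]
 [-0.003 -0.001 -1.     0.161]
 [ 0.     0.     0.     1.   ]] [-0.89023465  0.54905464 -1.43577499] 0.28399453439433464 60.447553396224976
```

View pics/s5.png

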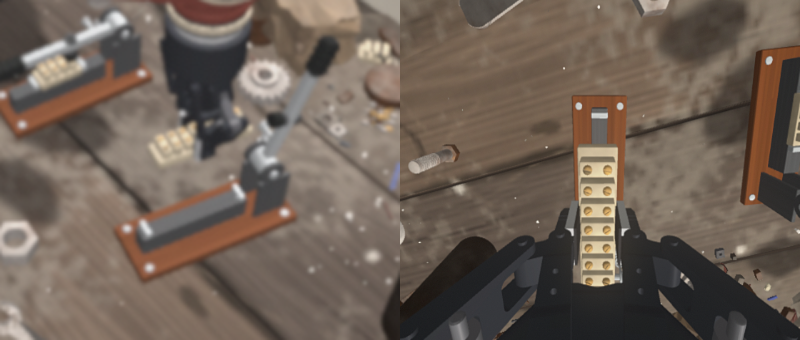

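>>> servo_tool(motion=[-1, 0, 0.15, -0.3, 0, -1, 0.1, 0.5, -0.4, 0, -1, 0.2, 0.95, -0.4, 0, -1, 0.2, 1, -0.4, 0])

```text
time: 12.25
tool_pos: [0.5379, -0.1111, 0.2045]
tool_rot: [-0.001, 0.12, 0.993, 0.0]
contact_force: [0.8, -0.2, -0.9]
gripper_width: 0.286
grasp_force: 60.5
```

>>> servo_tool(motion=[-1, 0.1, 0.4, 0, 0, -1, 0.2, 0.8, 0, 0, -1, 0.2, 1, 0, 0])

```text
time: 12.62
tool_pos: [0.5437, 0.0097, 0.2044]
tool_rot: [-0.001, 0.122, 0.993, -0.0]
contact_force: [0.4, -1.2, -1.2]
gripper_width: 0.283
grasp_force: 60.5
```

>>> servo_tool(motion=[-1, 0.1, 0.4, 0, 0, -1, 0.2, 0.8, 0, 0, -1, 0.2, 1, 0, 0])

```text
time: 13.0
tool_pos: [0.5496, 0.1319, 0.2043]
tool_rot: [-0.001, 0.121, 0.993, -0.0]
contact_force: [0.5, -0.3, -0.0]
gripper_width: 0.289
grasp_force: 60.5
```

>>> servo_tool(motion=[-1, 0, 0.35, 0, -0.15, -1, 0.1, 0.7, 0, -0.3, -1, 0.1, 0.9, 0, -0.407, -1, 0.1, 0.9, 0, -0.407, -1, 0.1, 0.9, 0, -0.407])

```text
time: 13.62
tool_pos: [0.5646, 0.2372, 0.2046]
tool_rot: [-0.001, -0.037, 0.999, -0.001]
contact_force: [-0.4, -1.5, -0.5]
gripper_width: 0.282
grasp_force: 60.5
```

Run:
```python
from h import *
s=manip.state();T=T_of(s);print(np.round(T,3),s["contact_force"],s["gripper_width"],s["grasp_force"])
im,d,P=look("wrist"); im1,d1,P1=look("top")
for n,Q in(("wrist",P),("top",P1)):
    tb=(Q[...,0]>.42)&(Q[...,0]<.72)&(Q[...,1]>.15)&(Q[...,1]<.40)&(Q[...,2]>.034)&(Q[...,2]<.05)
    print(n,tb.sum(),cv2.minAreaRect(Q[tb][:,:2].astype(np.float32)*1000))
save(np.hstack([cv2.resize(im1[130:290,100:290],(400,340),interpolation=2),cv2.resize(im,(400,340))]),"s6.png")
```

```text
[[-0.997 -0.073 -0.001  0.565]
 [-0.073  0.997 -0.001  0.237]
 [ 0.001 -0.001 -1.     0.205]
 [ 0.     0.     0.     1.   ]] [-0.36764276 -1.49446885 -0.47618508] 0.28167617205990997 60.470008850097656
wrist 1693 ((573.3773803710938, 262.8822937011719), (203.1469268798828, 103.16600799560547), 4.027316093444824)
top 199 ((572.3592529296875, 261.7298889160156), (203.1481475830078, 104.62344360351562), 4.147167682647705)
```

View pics/s6.png

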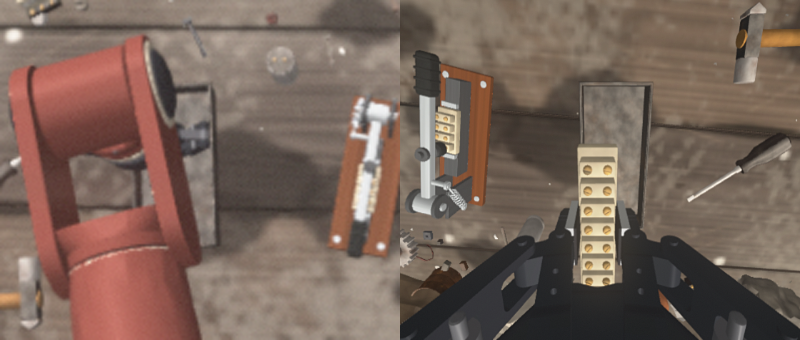

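Wrist half: the tray is at (615,150) and the strip is level. It needs about 25 mm sideways, then down.

>>> servo_tool(motion=[-1, -0.052, 0.208, 0, 0, -1, -0.052, 0.208, 0.4, 0, -1, -0.052, 0.208, 0.8, 0, -1, -0.052, 0.208, 1, 0, -1, -0.052, 0.208, 1, 0])

```text
time: 14.35
tool_pos: [0.5672, 0.2635, 0.0826]
tool_rot: [-0.003, -0.037, 0.999, -0.001]
contact_force: [0.6, -0.6, -0.0]
gripper_width: 0.284
grasp_force: 60.5
```

>>> servo_tool(motion=[-1, 0, 0, 0.2, 0, -1, 0, 0, 0.4, 0, -1, 0, 0, 0.55, 0, -1, 0, 0, 0.65, 0, -1, 0, 0, 0.65, 0])

```text
time: 14.98
tool_pos: [0.5688, 0.2636, 0.007]
tool_rot: [-0.001, -0.037, 0.999, -0.0]
contact_force: [0.1, -0.1, -1.6]
gripper_width: 0.286
grasp_force: 60.5
```

>>> servo_tool(motion=[-1, 0, 0, 0.025, 0, -1, 0, 0, 0.025, 0, -1, 0, 0, 0.025, 0])

```text
time: 15.35
tool_pos: [0.5695, 0.2638, 0.0051]
tool_rot: [0.0, -0.037, 0.999, 0.0]
contact_force: [0.2, -0.5, -1.4]
gripper_width: 0.287
grasp_force: 60.5
```

>>> servo_tool(motion=[-0.1, 0, 0, 0, 0, -0.1, 0, 0, 0, 0, -0.1, 0, 0, 0, 0, -0.1, 0, 0, -0.1, 0, -0.1, 0, 0, -0.4, 0])

```text
time: 15.98
tool_pos: [0.5673, 0.263, 0.0512]
tool_rot: [-0.002, -0.037, 0.999, -0.001]
contact_force: [0.6, 1.4, 0.3]
gripper_width: 0.45
grasp_force: 0.0
```

>>> servo_tool(motion=[-0.1, 0, 0, -0.5, 0, -0.1, 0, 0, -0.9, 0, -0.1, 0, 0, -1, 0, 0.5, 0, 0, -1, 0])

```text
time: 16.48
tool_pos: [0.5696, 0.2638, 0.1737]
tool_rot: [0.001, -0.037, 0.999, 0.0]
contact_force: [-0.8, 0.2, -0.6]
gripper_width: 0.647
grasp_force: 0.0
```

Run:
```python
from h import *
s=manip.state();print(s["tool_pos"],s["contact_force"])
im,d,P=look("wrist"); im1,d1=eyes.grab_frame("scene")
for r in models.regions_of("wrist","strip_centre")[:2]:
    m=r["mask"]&(d>0); print(r["p"],np.round(np.median(P[m],0),3),np.percentile(P[m][:,2],[2,50,98]),cv2.minAreaRect(P[m][:,:2].astype(np.float32)*1000))
save(np.hstack([cv2.resize(im1[130:330,160:400],(400,340),interpolation=2),cv2.resize(im,(400,340))]),"s7.png")
```

```text
[0.56955791 0.26378764 0.17372428] [-0.76603272  0.22149189 -0.58073367]
0.93 [0.568 0.263 0.024] [0.01188045 0.02357431 0.02669124] ((574.4952392578125, 262.8439636230469), (104.34026336669922, 27.311973571777344), 4.662775039672852)
```

View pics/s7.png

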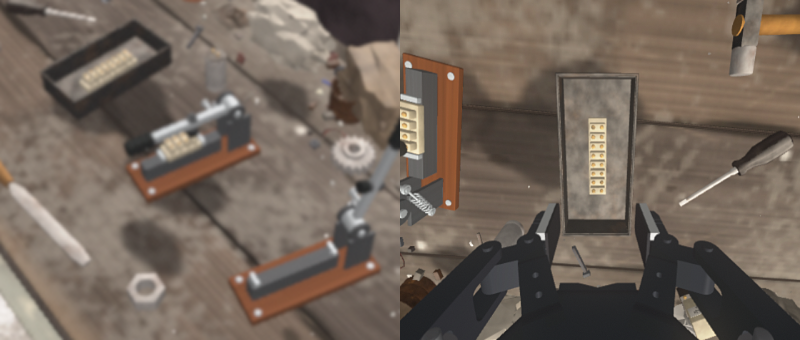

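The picture shows the strip flat with screws up at (597,157), centred in the tray. The clamp at (360,200) is still open and the robot is clear of everything.

```bash
python3 -c "
from plant import job_done
print(job_done())"
```

```text
the job is handed in; nothing more can be done
None
```

The long strip's clamp was swung open and stays open, and the strip lies flat, screws up, in the middle of the black tray; I lifted it once, set it back on its rail to grip it higher, and handed the job in at about 16.6 s.

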